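# Put the lettering things back on their own rests

### The arm

A 6-joint arm with a two-finger parallel gripper is mounted at the origin on a cart in front of the work surface, level with it; the furniture and walls round the work are solid. World frame = base frame: x ahead of the robot, y to its left, z up, the work surface at z = 0. Lengths are in m, angles in rad, forces in N, time in s.
With the tool pointing down it reaches from about 0.3 to 0.75 m from the base axis. Payload 8.5 kg.
Tool frame: the origin (TCP) lies midway between the tips of the shut fingers; the grasp point (between the pads) lies 19 mm behind it (bot.tcp_to_grasp is the distance from the TCP to the grasp point, in m); z points along the fingers, y is the line along which they close (so a half turn about z gives the same grasp; the last joint's range is limited). The gripper opens to 85 mm and grips with 20 to 120 N. Pads are 22 mm wide; open, the fingers measure 114 mm over their backs; the gripper's body (76 mm by 85 mm) begins 54 mm behind the grasp point. The pads swing forward as they close: fully open they stand 13 mm farther back than shut.
Start: joints at [0.988, 0.381, 1.297, -0, 1.464, -0.215], TCP at [0.198, 0.513, 0.193] pointing down, gripper open.
Joint ranges: [-3.11, 3.11], [-0.89, 2.33], [0.22, 2.48], [-1.42, 4.56], [0.17, 2.85], [-2.88, 2.88]. Speed limits (rad/s): [2.39, 2.39, 3.14, 3.14, 3.14, 3.14].

### API

Orientations are given as a rotation vector (axis times angle).
In Python, from cell import bot, imaging, job gives the robot as it stands. The module is installed in compiled form; this text tells all that it offers.
- The arm moves only by the tool servo_tool, never from a script. Its argument "rows" is a list of rows, each a list of 3 entries, a list of its own where there are three numbers: the turn, a rotation vector about the tool's x, y, z in degrees, then the shift along the tool's x, y, z in mm, then the opening, from -1 (shut) to 1 (fully open). A call has 1 to 20 rows; each row is the pose to reach, as a shift and turn from the pose commanded when the call began, along the tool's axes at that moment; what a row does not reach only later rows make up. A row lasts 1/8 s, in which the tool goes at most 62.5 mm and 10.7 degrees, less where a joint would pass 70% of its speed; a pose out of reach is approached as far as the arm can. A call with a gripper value outside its range is refused whole. The fingers move at their own pace and stop on an object; "force" is the grip in N (left out, the last holds). Time passes only in rows, so rows that repeat a pose let the fingers close. It gives the time, the measured TCP pose, the force, the opening and the grip force at its end, in the units of the state.
- bot.get_state(): the state, without advancing time (a new reading comes with each control period).
- imaging.get_image(name): name is "scene" or "top"; returns a dict with "img" (384x512x3 uint8, red, green, blue), "depth" (384x512 float32, m along the optical axis (not along the pixel's ray), 0 where there is no reading), "mtx" (3x3 intrinsics, pixels), "k1" (the pictures are not rectified: a ray, as slopes to the right and down, at radius r is drawn at 1 + k1 r^2 times it, then the intrinsics apply), "R" (3x3) and "t" (3): a world point X has camera coordinates R X + t. Camera axes: x right, y down, z forward; pixel columns grow to the right and rows downward; lengths in m; the calibration is good to about 2 mm. A picture is of the moment at which its call begins.
- job.finish_job(): hands the job in; it is judged then, once.
Trained networks look in a picture, given as the dict that the camera call returned (one of the last four; its "shot" number tells which), for a name from the list of things; names that differ only in an ending like _2 or _b are one class to them, and where a whole thing is asked for, a point or a joint stands for the part that bears it (a point fixed in the world has none). Each returns a list of dicts, best first, with "p" (0 to 1); they miss things now and then, are a little off and sometimes report something else, mostly with a low value. They report only what shows in the picture. A call takes as long as a camera call. They do not tell look-alikes from the thing itself.
- imaging.trace(picture, query): "mask" (384x512 bool, what is visible of it).
- imaging.pinpoint(picture, query): "position" ([x, y, z] in m, in world coordinates, good to about 4 mm: a listed point, or the origin of a listed thing).
The state is a dict: "time": time; "qpos": joint angles; "joint_velocities": joint speeds; "joint_efforts": joint torques, N m; "ee_pos": TCP position; "ee_rot": TCP orientation; "contact_force": force on the tool from outside, world axes, zero at the start; "torque": the same for the moment, N m; "grip_width": finger opening in m; "gripper_force": force on a finger pad.
Only numpy, scipy, OpenCV 4.12 (cv2) and the standard library are available. Lean on these libraries where they do the work, as an engineer would, in place of code of your own. Each camera call takes 0.05 s, during which the arm holds its last target. There are 200 camera calls.

### The job

Tidy the lettering table after class: put the eraser on the blue rest, the red wax stick on the narrow red rest, the seal stamp in the small brass-banded wooden stand and the capped ink jar in the black coaster. Lay the eraser and the wax stick flat, centred and lengthways between the end rails, stand the stamp and the jar upright on the floor of theirs, and leave the glass rinse jar and the open ink jar where they stand.

Things in the scene. Friction and masses are not known exactly. Their poses are not given: they have to be found in the camera images.
- eraser: white eraser in a blue paper sleeve, a block 23 x 58 x 13 mm lying flat; origin at the centre of its underside, long along its y, z up; 15 to 31 g
- wax_stick: dark red bar of sealing wax, 11 x 85 x 11 mm, lying flat; origin at the centre of its underside, long along its y, z up; 14 to 28 g
- seal_stamp: wax seal stamp, 90 mm tall, standing upright on a round brass die 24 mm across and 24 mm high; above that a round brown wooden grip, at most 28 mm across, best taken 45 to 75 mm above the foot; origin at the centre of its foot, z up; 53 to 105 g
- ink_jar: small closed ink jar, 35 mm tall: body 41 mm across, black cap 46 mm across from 19 to 35 mm above the foot, fixed to the jar; take it by the cap; origin at the centre of its foot, z up; 39 to 77 g
- eraser_rest: fixed flat pale wooden rest with a blue pad, 44 x 90 mm, for the eraser; its floor is 3.5 mm above the table; a rail 6 mm thick and 11 mm high (above the table) crosses each short end, 78 mm clear between the two; long sides open; origin at the centre of its underside, long along its y, z up
- wax_rest: fixed flat narrow pale wooden rest with a red pad, 30 x 117 mm, for the wax stick; its floor is 3.5 mm above the table; a rail 6 mm thick and 11 mm high (above the table) crosses each short end, 105 mm clear between the two; long sides open; origin at the centre of its underside, long along its y, z up
- stamp_stand: fixed round brown wooden stand with a brass band and a cork floor, for the seal stamp: 58 mm across outside, 40 mm inside, floor 4 mm and rim 10 mm above the table; origin at the centre of its underside, z up
- jar_stand: fixed round black rubber coaster with a grey floor, for the capped ink jar: 76 mm across outside, 62 mm inside, floor 4 mm and rim 8 mm above the table; origin at the centre of its underside, z up
- rinse_jar: bystander, loose: clear glass rinse jar, 65 mm across, 81 mm tall, upright; origin at the centre of its foot. (Also near: the fixed black handle of the paper trimmer, just right of the middle of the table, stands up to 115 mm above it: travel higher)
- open_ink: bystander, loose: small ink jar without a cap, 41 mm across, 28 mm tall, upright; origin at the centre of its foot
There are look-alikes about, which are no part of the job. What is shaped like the wax_stick but turquoise is not meant.

How it is judged:
By the outcome, as a careful person would: the job done as asked, in the order asked, and still so for the second after the job is handed in, with the robot touching nothing.
It also fails if it takes over 99 s, if anything falls off the work surface, if the arm or the gripper's body presses on something with over 40 N, if the wrist force passes 120 N, or if a joint passes its speed limit or range.

## Working session

There is one attempt and no reset: what is moved stays moved. The work goes in short steps, Python scripts to look and compute and a tool call to move; the robot and the scene stay as the last step left them, time stands still between calls to the robot, and variables do not carry over. Pictures are saved under pics/ and viewed, at most 14 in all, crops included, and the job is handed in when it is done.

Besides the shell and the picture viewer there is one more tool, called after "Emit:" as name(argument=value, ...) on one line, values as JSON. servo_tool: Moves the arm, as the interface text tells. Its arguments: {"type":"object","properties":{"rows":{"type":"array"},"force":{"type":"number"}},"required":["rows"]}

```bash
mkdir -p pics
cat > h.py <<'E'
import numpy as np, cv2
from cell import bot, imaging, job
def save(im,name,crop=None,s=1):
    a=im["img"][:,:,::-1]
    if crop: a=a[crop[1]:crop[3],crop[0]:crop[2]]
    cv2.imwrite("pics/"+name,cv2.resize(a,None,fx=s,fy=s,interpolation=cv2.INTER_CUBIC))
def pts(im,mask):
    v,u=np.nonzero(mask&(im["depth"]>0)); d=im["depth"][v,u].astype(float)
    K=im["mtx"]; x=(u-K[0,2])/K[0,0]; y=(v-K[1,2])/K[1,1]
    a,b=x.copy(),y.copy()
    for _ in range(8):
        f=1+im["k1"]*(a*a+b*b); a,b=x/f,y/f
    return (np.c_[a*d,b*d,d]-im["t"])@im["R"]
def proj(im,X):
    c=im["R"]@np.array(X)+im["t"]; a=c[:2]/c[2]; a=a*(1+im["k1"]*(a@a))
    return (im["mtx"][:2,:2]@a+im["mtx"][:2,2])
E
cat > look.py <<'E'
from h import *
ims={n:imaging.get_image(n) for n in("top","scene")}
for n,im in ims.items(): save(im,n+"0.png",s=1.5)
for q in "eraser wax_stick seal_stamp ink_jar eraser_rest wax_rest stamp_stand jar_stand rinse_jar open_ink".split():
  for n,im in ims.items():
    for r in imaging.trace(im,q)[:3]:
        m=r["mask"]; 
        if m.sum()<10 or r["p"]<.2: continue
        P=pts(im,m); 
        if len(P)<5: continue
        zt=np.percentile(P[:,2],90); T=P[P[:,2]>zt-.008]
        rc=cv2.minAreaRect((T[:,:2]*1000).astype(np.float32)); b=cv2.boxPoints(rc)
        e1,e2=b[1]-b[0],b[2]-b[1]; e=e1 if np.hypot(*e1)>np.hypot(*e2) else e2
        px=np.argwhere(m).mean(0)[::-1]; col=np.median(im["img"][m],0)
        print(q,n,"p%.2f"%r["p"],"px",px.round(),"c",np.round(rc[0],1),"sz",np.round(rc[1],1),"longdir",round(np.degrees(np.arctan2(e[1],e[0]))%180,1),"zt",round(zt*1000,1),col)
    for r in imaging.pinpoint(im,q)[:2]: print("   pp",q,n,round(r["p"],2),np.round(np.array(r["position"])*1000,1))
print(bot.get_state())
E
python3 look.py
```

```text
eraser top p0.66 px [258. 251.] c [422.6 102.8] sz [21.6 54.9] longdir 137.5 zt 14.4 [ 85. 104. 129.]
eraser top p0.24 px [215. 242.] c [443.  217.7] sz [22.2 21. ] longdir 65.1 zt 91.2 [99. 71. 55.]
   pp eraser top 0.49 [427.3 102.1   1.9]
eraser scene p0.63 px [227. 244.] c [426.2 100.8] sz [26.1 56.4] longdir 138.5 zt 14.1 [ 71.5 100.5 141. ]
eraser scene p0.58 px [139. 222.] c [396.4 337.3] sz [84.4 11.2] longdir 52.5 zt 11.8 [103.  53.  51.]
   pp eraser scene 0.7 [422.6 101.2  -1. ]
wax_stick top p0.53 px [173. 260.] c [393.1 340.2] sz [69.9  8.1] longdir 54.2 zt 12.9 [100.  46.  49.]
wax_stick top p0.51 px [317. 261.] c [397.4 -61.2] sz [80.3  9.7] longdir 29.4 zt 12.8 [ 73. 149. 144.]
   pp wax_stick top 0.66 [397.7 -58.9  -1.6]
   pp wax_stick top 0.49 [396.5 341.5  -2. ]
wax_stick scene p0.74 px [289. 278.] c [396.6 -64.1] sz [82.  10.4] longdir 27.6 zt 12.1 [ 20.5 155.  150. ]
wax_stick scene p0.25 px [205. 194.] c [574.3 261.6] sz [ 34.1 117.2] longdir 111.4 zt 7.1 [148.   64.5  47. ]
   pp wax_stick scene 0.71 [402.7 -62.4  -2.8]
   pp wax_stick scene 0.63 [396.  340.6 
[... 3040 characters left out ...]
os': array([ 9.87695721e-01,  3.80620739e-01,  1.29739390e+00, -4.70461161e-05,
        1.46357288e+00, -2.15297905e-01]), 'joint_velocities': array([ 1.25224560e-03, -3.33711993e-04,  1.36911305e-03,  2.06464173e-03,
        1.51524468e-03,  8.70409746e-05]), 'joint_efforts': array([ 2.38768596e-03, -4.48332238e+01, -2.31459564e+01, -9.23626931e-05,
        5.72897625e-04,  2.44177397e-05]), 'ee_pos': array([0.19777033, 0.51320228, 0.19261332]), 'ee_rot': array([ 5.74476095e-01,  3.08857544e+00, -2.11166688e-05]), 'contact_force': array([ 0.5428471 , -1.41291447, -0.22648148]), 'torque': array([-0.01100762, -0.03015943, -0.02476385]), 'gripper_force': 0.0, 'grip_width': 0.08558294146729914}
```

View pics/top0.png

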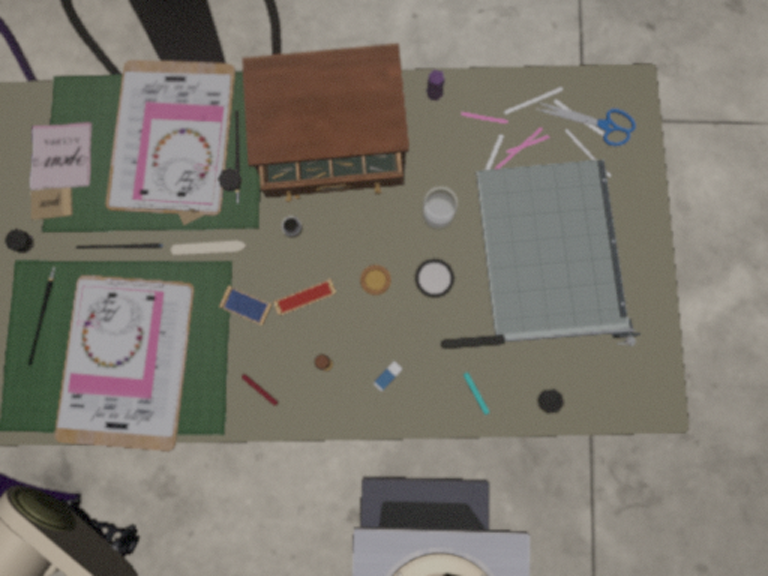

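View pics/scene0.png

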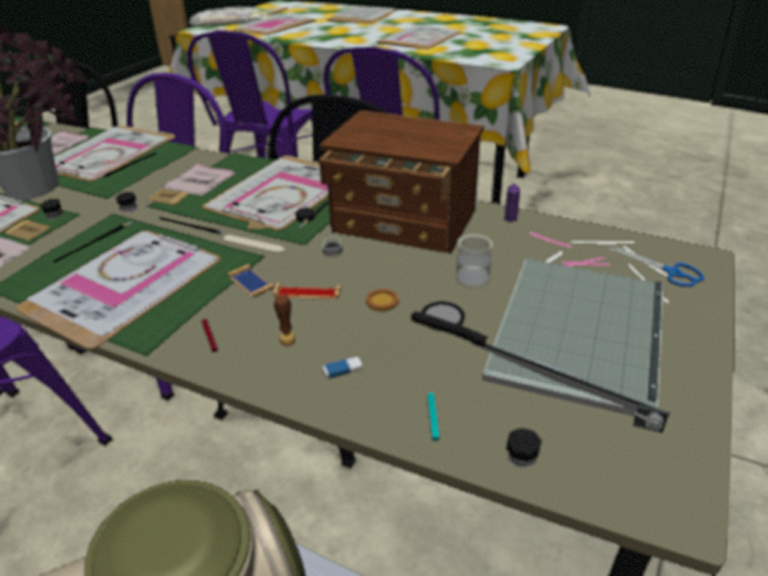

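The pictures agree with the networks. In the top view (×1.5) the eraser is at (387,376), red wax (260,389), stamp (322,362), capped jar (550,401), and the rests are at (246,305), (305,297), (375,280) and (434,278). The turquoise bar at (477,393) is the look-alike.

```bash
cat > go.py <<'E'
import sys; from h import *
from scipy.spatial.transform import Rotation as Ro
def go(x,y,z,yang):  # mm, deg (direction of closing line)
    s=bot.get_state(); R=Ro.from_rotvec(s["ee_rot"])
    Y=R.as_matrix()[:,1]; a=np.degrees(np.arctan2(Y[1],Y[0])); d=(yang-a+90)%180-90; a=np.radians(a+d)
    T=Ro.from_matrix(np.c_[[np.sin(a),-np.cos(a),0],[np.cos(a),np.sin(a),0],[0,0,-1]])
    # keep tool x sign consistent: x = y cross z
    T=Ro.from_matrix(np.c_[np.cross([np.cos(a),np.sin(a),0],[0,0,-1]),[np.cos(a),np.sin(a),0],[0,0,-1]])
    print("t",round(s["time"],2),"pos",(s["ee_pos"]*1000).round(1),"yang",round(np.degrees(a)-d,1),"w",round(s["grip_width"]*1000,1),"gf",round(s["gripper_force"],1))
    print("turn",np.degrees((R.inv()*T).as_rotvec()).round(1),"shift",(R.inv().apply(np.array([x,y,z])-s["ee_pos"]*1000)).round(1))
go(*map(float,sys.argv[1:5]))
E
python3 go.py 424.5 102 150 48
python3 - <<'E'
from h import *
im=imaging.get_image("scene"); P=pts(im,im["depth"]>0)
h=P[(P[:,2]>.06)&(P[:,0]>.3)&(P[:,0]<.66)&(P[:,1]<.15)&(P[:,1]>-.4)&(P[:,2]<.2)]
print(h.min(0),h.max(0),len(h))
E
```

```text
[ 0.47122027 -0.22605731  0.06007275] [0.50635812 0.01055099 0.11260324] 749Traceback (most recent call last):
  File "go.py", line 11, in <module>
    go(*map(float,sys.argv[1:5]))
    ~~^^^^^^^^^^^^^^^^^^^^^^^^^^^
  File "go.py", line 6, in go
    T=Ro.from_matrix(np.c_[[np.sin(a),-np.cos(a),0],[np.cos(a),np.sin(a),0],[0,0,-1]])
  File "scipy/spatial/transform/_rotation.pyx", line 1143, in scipy.spatial.transform._rotation.Rotation.from_matrix
ValueError: Non-positive determinant (left-handed or null coordinate frame) in rotation matrix 0: [[ 0.74314483  0.66913061  0.        ]
 [-0.66913061  0.74314483  0.        ]
 [ 0.          0.         -1.        ]].
```

```bash
sed -i '7d;6d' go.py; sed -i '5a\    T=Ro.from_matrix(np.c_[np.cross([np.cos(a),np.sin(a),0],[0,0,-1]),[np.cos(a),np.sin(a),0],[0,0,-1]])' go.py; cat go.py | sed -n 4,9p
python3 go.py 424.5 102 150 48
```

```text
s=bot.get_state(); R=Ro.from_rotvec(s["ee_rot"])
    Y=R.as_matrix()[:,1]; a=np.degrees(np.arctan2(Y[1],Y[0])); d=(yang-a+90)%180-90; a=np.radians(a+d)
    T=Ro.from_matrix(np.c_[np.cross([np.cos(a),np.sin(a),0],[0,0,-1]),[np.cos(a),np.sin(a),0],[0,0,-1]])
    T=Ro.from_matrix(np.c_[np.cross([np.cos(a),np.sin(a),0],[0,0,-1]),[np.cos(a),np.sin(a),0],[0,0,-1]])
    print("t",round(s["time"],2),"pos",(s["ee_pos"]*1000).round(1),"yang",round(np.degrees(a)-d,1),"w",round(s["grip_width"]*1000,1),"gf",round(s["gripper_force"],1))
    print("turn",np.degrees((R.inv()*T).as_rotvec()).round(1),"shift",(R.inv().apply(np.array([x,y,z])-s["ee_pos"]*1000)).round(1))
t 2.15 pos [197.8 513.2 192.6] yang 68.9 w 85.5 gf 0.0
turn [ 0.  -0.  20.9] shift [-359.4 -302.2   42.6]
```

Emit:
servo_tool(rows=[[[0, 0, 21], [-359.4, -302.2, 42.6], 0.1], [[0, 0, 21], [-359.4, -302.2, 42.6], 0.1], [[0, 0, 21], [-359.4, -302.2, 42.6], 0.1], [[0, 0, 21], [-359.4, -302.2, 42.6], 0.1], [[0, 0, 21], [-359.4, -302.2, 42.6], 0.1], [[0, 0, 21], [-359.4, -302.2, 42.6], 0.1], [[0, 0, 21], [-359.4, -302.2, 42.6], 0.1], [[0, 0, 21], [-359.4, -302.2, 42.6], 0.1], [[0, 0, 21], [-359.4, -302.2, 42.6], 0.1], [[0, 0, 21], [-359.4, -302.2, 42.6], 0.1], [[0, 0, 21], [-359.4, -302.2, 42.6], 0.1], [[0, 0, 21], [-359.4, -302.2, 42.6], 0.1]], force=30)

```text
time: 3.65
ee_pos: [0.4242, 0.1027, 0.1502]
ee_rot: [1.126, 2.933, 0.0]
contact_force: [-0.1, 0.3, 0.4]
grip_width: 0.0468
gripper_force: 0.0
```

```bash
python3 go.py 424.5 102 4 48
```

```text
t 3.65 pos [424.2 102.7 150.2] yang 48.0 w 46.8 gf 0.0
turn [0. 0. 0.] shift [ -0.7  -0.3 146.2]
```

Emit:
servo_tool(rows=[[[0, 0, 0], [-0.5, -0.5, 60], 0.1], [[0, 0, 0], [-0.5, -0.5, 110], 0.1], [[0, 0, 0], [-0.5, -0.5, 135], 0.1], [[0, 0, 0], [-0.5, -0.5, 146], 0.1], [[0, 0, 0], [-0.5, -0.5, 146], 0.1], [[0, 0, 0], [-0.5, -0.5, 146], 0.1], [[0, 0, 0], [-0.5, -0.5, 146], -1], [[0, 0, 0], [-0.5, -0.5, 146], -1], [[0, 0, 0], [-0.5, -0.5, 146], -1], [[0, 0, 0], [-0.5, -0.5, 146], -1], [[0, 0, 0], [-0.5, -0.5, 146], -1], [[0, 0, 0], [-0.5, -0.5, 146], -1]])

```text
time: 5.15
ee_pos: [0.4245, 0.1013, 0.004]
ee_rot: [-1.128, -2.932, 0.0]
contact_force: [-0.1, -0.1, -0.2]
grip_width: 0.0003
gripper_force: 0.0
```

```bash
python3 go.py 424.5 102 150 48; python3 -c "
from cell import bot; print(bot.get_state()['contact_force'])"
```

```text
t 5.15 pos [424.5 101.3   4. ] yang 47.9 w 0.3 gf 0.0
turn [-0.  -0.  -0.1] shift [   0.5    0.6 -146. ]
[-0.09235563 -0.06619562 -0.24873508]
```

Run:
```python
from h import *
im=imaging.get_image("scene"); save(im,"s1.png",(140,150,340,300),4)
t=imaging.get_image("top")
for i in(im,t):
  for r in imaging.pinpoint(i,"eraser")[:2]: print(r["p"],np.round(np.array(r["position"])*1000,1))
print(proj(im,[.4245,.1013,.004]))
```

```text
0.49 [421.8 105.5   0. ]
[227.27552291 246.18907011]
```

View pics/s1.png

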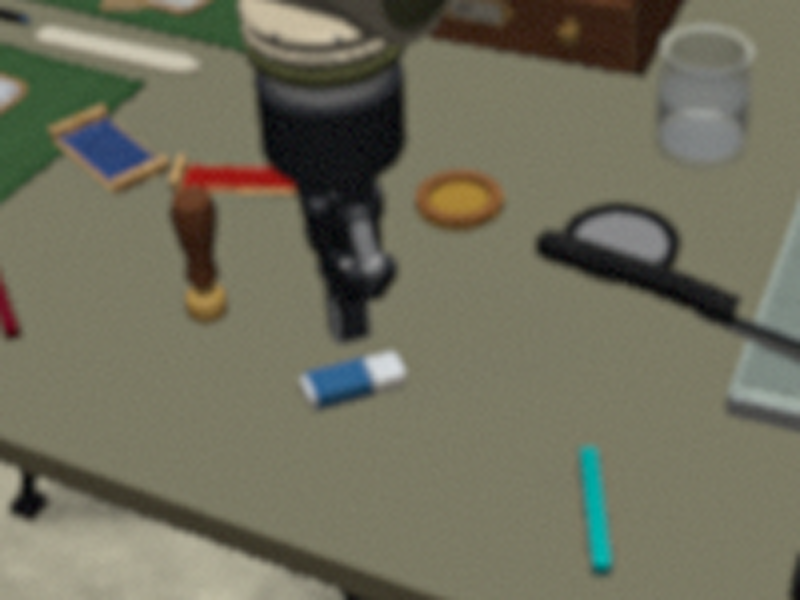

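The fingers closed on nothing. Their tips show at crop (347,335), behind or above the eraser at (355,378), so I'll check the tip's true position by depth.

Run:
```python
from h import *
im=imaging.get_image("scene")
m=np.zeros((384,512),bool)
m[222:236,223:231]=1
P=pts(im,m).reshape(-1,3)*1000
print(P.reshape(14,8,3)[:, ::2].round(0).tolist() if len(P)==112 else P.round())
t=imaging.get_image("top"); P=pts(t,np.ones((384,512),bool))*1000
s=P[(abs(P[:,0]-424)<90)&(abs(P[:,1]-102)<90)&(P[:,2]>5)]; print(len(s),s.min(0),s.max(0))
e=s[s[:,2]<20]; print(len(e),e.min(0),e.max(0)) if len(e) else 0
```

```text
[[[408.0, 96.0, 90.0], [393.0, 81.0, 107.0], [381.0, 68.0, 120.0], [384.0, 65.0, 119.0]], [[409.0, 97.0, 87.0], [394.0, 82.0, 103.0], [384.0, 70.0, 115.0], [389.0, 68.0, 112.0]], [[413.0, 100.0, 79.0], [395.0, 82.0, 100.0], [389.0, 73.0, 107.0], [404.0, 78.0, 94.0]], [[414.0, 101.0, 75.0], [396.0, 83.0, 95.0], [394.0, 77.0, 99.0], [405.0, 79.0, 91.0]], [[414.0, 101.0, 73.0], [394.0, 82.0, 94.0], [418.0, 93.0, 72.0], [421.0, 90.0, 71.0]], [[414.0, 101.0, 70.0], [414.0, 96.0, 72.0], [415.0, 91.0, 73.0], [418.0, 88.0, 71.0]], [[416.0, 103.0, 65.0], [413.0, 95.0, 70.0], [414.0, 91.0, 70.0], [418.0, 89.0, 68.0]], [[415.0, 102.0, 63.0], [415.0, 97.0, 65.0], [414.0, 91.0, 67.0], [419.0, 89.0, 64.0]], [[414.0, 102.0, 61.0], [414.0, 96.0, 63.0], [413.0, 91.0, 66.0], [421.0, 91.0, 60.0]], [[413.0, 101.0, 59.0], [415.0, 98.0, 59.0], [415.0, 92.0, 61.0], [421.0, 91.0, 57.0]], [[415.0, 103.0, 54.0], [415.0, 98.0, 55.0], [413.0, 91.0, 59.0], [421.0, 91.0, 54.0]], [[415.0, 103.0, 51.0], [416.0, 99.0, 52.0], [414.0, 92.0, 56.0], [416.0, 88.0, 55.0]], [[458.0, 133.0, 2.0], [417.0, 99.0, 48.0], [417.0, 94.0, 50.0], [422.0, 92.0, 47.0]], [[456.0, 132.0, 1.0], [417.0, 100.0, 45.0], [419.0, 96.0, 44.0], [465.0, 121.0, -1.0]]]
4234 [334.01371814  12.51789056   5.25357883] [502.92119546 169.69021598 502.20620806]
6 [367.36529118  13.73255853   5.25357883] [502.92119546 141.849348     6.63088428]
```

Run:
```python
from h import *
im=imaging.get_image("scene"); print("cam",-im["R"].T@im["t"])
P=pts(im,np.ones((384,512),bool))*1000
s=P[(abs(P[:,0]-424)<45)&(abs(P[:,1]-102)<45)&(P[:,2]>18)]
for z in range(18,80,6):
    q=s[(s[:,2]>=z)&(s[:,2]<z+6)]
    if len(q): print(z,len(q),q.min(0).round(),q.max(0).round(),q.mean(0).round())
s=bot.get_state(); print(s["qpos"],s["ee_pos"],s["ee_rot"],s["contact_force"])
```

```text
cam [-0.15994578 -0.29495761  0.65642005]
42 9 [414.  89.  44.] [430. 111.  48.] [421.  96.  46.]
48 14 [413.  87.  48.] [429. 103.  54.] [418.  95.  51.]
54 23 [413.  85.  54.] [431. 108.  60.] [418.  94.  57.]
60 24 [411.  85.  61.] [431. 107.  66.] [418.  94.  63.]
66 21 [413.  85.  66.] [428. 111.  72.] [418.  93.  69.]
72 14 [413.  85.  72.] [423. 111.  77.] [417.  95.  74.]
78 1 [411. 101.  83.] [411. 101.  83.] [411. 101.  83.]
[-3.83428954e-02  4.48358501e-01  1.86926228e+00 -1.96863453e-06
  8.23994570e-01 -8.74885013e-01] [0.42447971 0.10130224 0.00402386] [-1.12761951e+00 -2.93222553e+00  1.36618792e-05] [ 0.36103314  0.41316442 -0.72965146]
```

The fingertips really are at about z = 44 mm while the state reports 4 mm. The x and y values agree. I'll open, go down part way, and measure again.

Emit:
servo_tool(rows=[[[0, 0, 0], [0.5, 0.5, 0], 0.1], [[0, 0, 0], [0.5, 0.5, 0], 0.1], [[0, 0, 0], [0.5, 0.5, 0], 0.1], [[0, 0, 0], [0.5, 0.5, 8], 0.1], [[0, 0, 0], [0.5, 0.5, 16], 0.1], [[0, 0, 0], [0.5, 0.5, 20], 0.1], [[0, 0, 0], [0.5, 0.5, 20], 0.1]])

```text
time: 6.38
ee_pos: [0.4242, 0.102, -0.0164]
ee_rot: [-1.127, -2.931, 0.0]
contact_force: [0.8, -0.3, -0.5]
grip_width: 0.0472
gripper_force: 0.0
```

```bash
cat > tip.py <<'E'
from h import *
im=imaging.get_image("scene"); st=bot.get_state(); e=st["ee_pos"]*1000
P=pts(im,np.ones((384,512),bool))*1000
s=P[(abs(P[:,0]-e[0])<50)&(abs(P[:,1]-e[1])<50)&(P[:,2]>3)]
for z in range(3,90,6):
    q=s[(s[:,2]>=z)&(s[:,2]<z+6)]
    if len(q): print(z,len(q),q.min(0).round(),q.max(0).round(),q.mean(0).round())
print(e,st["contact_force"],st["grip_width"]); import sys
save(im,sys.argv[1],(170,180,290,270),5)
E
python3 tip.py s2.png
```

```text
3 49 [397.  52.   3.] [454. 137.   9.] [418.  94.   6.]
9 103 [400.  74.   9.] [452. 127.  15.] [421. 104.  12.]
15 5 [409.  85.  15.] [442. 120.  16.] [420. 104.  15.]
21 4 [400.  76.  25.] [438. 122.  26.] [412.  91.  26.]
27 17 [399.  70.  27.] [441. 123.  33.] [422. 101.  30.]
33 32 [396.  68.  33.] [440. 128.  39.] [412.  90.  36.]
39 27 [396.  67.  39.] [439. 127.  45.] [412.  92.  42.]
45 27 [396.  67.  45.] [436. 127.  51.] [408.  84.  48.]
51 21 [396.  69.  51.] [436. 126.  57.] [409.  88.  54.]
57 15 [397.  73.  57.] [449. 127.  62.] [433. 111.  60.]
63 3 [394.  84.  64.] [441. 126.  69.] [423. 109.  67.]
69 18 [381.  54.  70.] [439. 131.  75.] [406.  90.  73.]
75 43 [381.  53.  75.] [454. 148.  81.] [399.  78.  78.]
81 32 [379.  54.  81.] [452. 147.  87.] [395.  72.  83.]
87 26 [379.  54.  88.] [451. 146.  93.] [401.  90.  90.]
[424.39482589 101.99577279 -16.12897796] [-0.30251536 -0.25271735  0.69621663] 0.04696498320184948
```

View pics/s2.png

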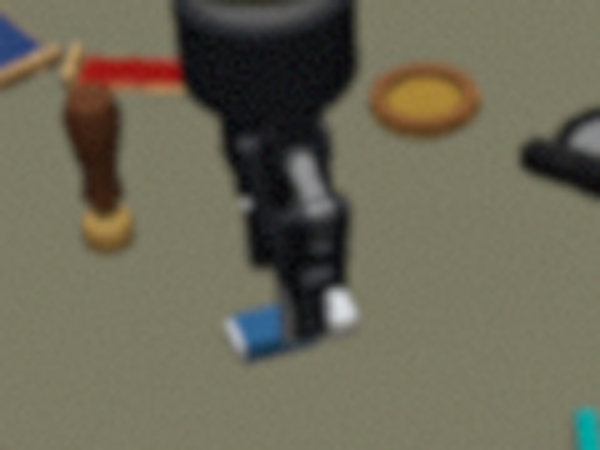

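The tips are now at about z = 25 mm straddling the eraser (crop (305,320)), so the real offset is about 40 mm. I'll descend another 19 mm and close.

Emit:
servo_tool(rows=[[[0, 0, 0], [0, 0, 8], 0.1], [[0, 0, 0], [0, 0, 15], 0.1], [[0, 0, 0], [0, 0, 19], 0.1], [[0, 0, 0], [0, 0, 19], 0.1], [[0, 0, 0], [0, 0, 19], -0.6], [[0, 0, 0], [0, 0, 19], -0.6], [[0, 0, 0], [0, 0, 19], -0.6], [[0, 0, 0], [0, 0, 19], -0.6], [[0, 0, 0], [0, 0, 19], -0.6]], force=30)

```text
time: 7.55
ee_pos: [0.4246, 0.102, -0.0347]
ee_rot: [1.127, 2.932, 0.0]
contact_force: [-1.2, -0.3, 5.6]
grip_width: 0.021
gripper_force: 30.0
```

```bash
python3 go.py 424.5 102 150 48; python3 tip.py s3.png | tail -1; python3 tip.py s3.png | head -4
```

```text
t 7.55 pos [424.6 102.  -34.7] yang 47.9 w 21.0 gf 30.0
turn [ 0.   0.  -0.1] shift [   0.    -0.  -184.7]
[424.59883336 101.9900424  -34.71793339] [-1.49754323 -0.05433719  5.39358376] 0.021217115550196387
3 43 [393.  58.   3.] [473. 139.   9.] [420.  93.   6.]
9 105 [400.  73.   9.] [452. 122.  15.] [420. 100.  12.]
15 32 [403.  78.  15.] [431. 121.  20.] [414.  94.  17.]
21 26 [405.  78.  21.] [429. 119.  27.] [414.  93.  24.]
```

```bash
python3 go.py 552.5 375 80 159.5
```

```text
t 7.65 pos [424.6 102.  -34.7] yang 47.9 w 20.9 gf 30.0
turn [ 0.   0.  68.4] shift [  88.   288.4 -114.7]
```

Emit:
servo_tool(rows=[[[0, 0, 0], [0, 0, -50], -0.6], [[0, 0, 0], [0, 0, -100], -0.6], [[0, 0, 0], [0, 0, -130], -0.6], [[0, 0, 34], [44, 144, -130], -0.6], [[0, 0, 34], [44, 144, -130], -0.6], [[0, 0, 34], [44, 144, -130], -0.6], [[0, 0, 68.4], [88, 288.4, -130], -0.6], [[0, 0, 68.4], [88, 288.4, -130], -0.6], [[0, 0, 68.4], [88, 288.4, -130], -0.6], [[0, 0, 68.4], [88, 288.4, -114.7], -0.6], [[0, 0, 68.4], [88, 288.4, -90], -0.6], [[0, 0, 68.4], [88, 288.4, -70], -0.6], [[0, 0, 68.4], [88, 288.4, -50], -0.6], [[0, 0, 68.4], [88, 288.4, -50], -0.6]])

```text
time: 9.4
ee_pos: [0.5514, 0.3746, 0.0133]
ee_rot: [-2.58, -1.791, 0.006]
contact_force: [1.1, 0.2, -0.5]
grip_width: 0.0209
gripper_force: 29.6
```

```bash
python3 go.py 552.5 375 -30.5 159.5
python3 - <<'E'
from h import *
im=imaging.get_image("scene"); save(im,"s4.png",(100,130,260,250),5)
E
```

```text
t 9.4 pos [551.4 374.6  13.3] yang -20.5 w 20.9 gf 29.6
turn [-0.2  0.2  0. ] shift [ 0.9  1.  43.8]
```

View pics/s4.png

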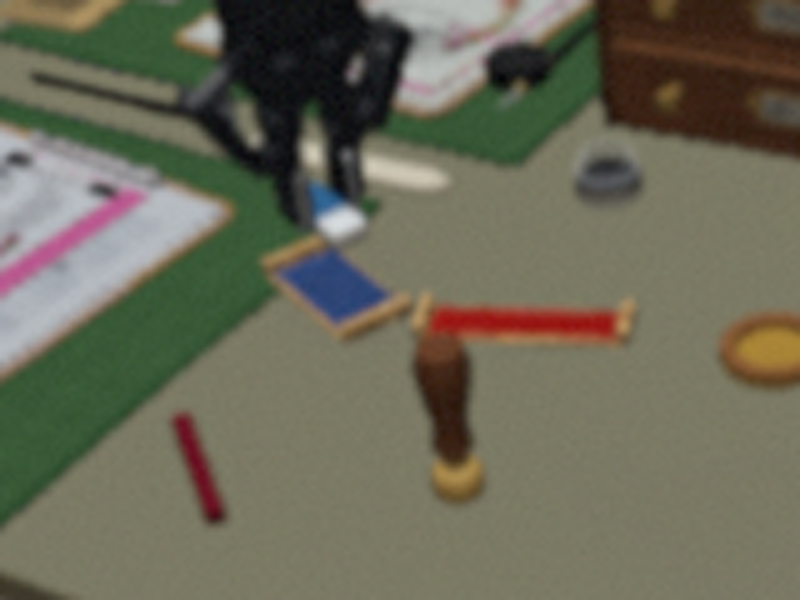

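The eraser is held (crop (335,215)) above the blue rest (335,285). Lowering it now.

Emit:
servo_tool(rows=[[[-0.2, 0.2, 0], [1, 1, 20], -0.6], [[-0.2, 0.2, 0], [1, 1, 34], -0.6], [[-0.2, 0.2, 0], [1, 1, 41], -0.6], [[-0.2, 0.2, 0], [1, 1, 42], -0.6], [[-0.2, 0.2, 0], [1, 1, 43], -0.6], [[-0.2, 0.2, 0], [1, 1, 43], -0.6]])

```text
time: 10.2
ee_pos: [0.5539, 0.3757, -0.0275]
ee_rot: [2.58, 1.791, 0.009]
contact_force: [-0.4, -0.2, 0.2]
grip_width: 0.0211
gripper_force: 29.6
```

```bash
python3 go.py 552.5 375 -31 159.5
```

```text
t 10.2 pos [553.9 375.7 -27.5] yang -20.5 w 21.1 gf 29.6
turn [ 0.2 -0.2  0. ] shift [-1.2 -1.1  3.5]
```

Emit:
servo_tool(rows=[[[0, 0, 0], [-1, -1, 1.5], -0.6], [[0, 0, 0], [-1, -1, 3], -0.6], [[0, 0, 0], [-1, -1, 3], -0.6]])

```text
time: 10.58
ee_pos: [0.5523, 0.375, -0.031]
ee_rot: [2.58, 1.791, 0.007]
contact_force: [-1.0, 0.8, 0.4]
grip_width: 0.021
gripper_force: 29.7
```

Emit:
servo_tool(rows=[[[0, 0, 0], [0, 0, 0.7], -0.6], [[0, 0, 0], [0, 0, 1.2], -0.6], [[0, 0, 0], [0, 0, 1.2], -0.6]])

```text
time: 10.95
ee_pos: [0.5524, 0.375, -0.0312]
ee_rot: [2.58, 1.791, 0.008]
contact_force: [-3.4, -2.0, 7.7]
grip_width: 0.0209
gripper_force: 30.5
```

Emit:
servo_tool(rows=[[[0, 0, 0], [0, 0, -0.6], -0.6], [[0, 0, 0], [0, 0, -0.6], 0.0], [[0, 0, 0], [0, 0, -0.6], 0.0], [[0, 0, 0], [0, 0, -0.6], 0.0], [[0, 0, 0], [0, 0, -20], 0.0], [[0, 0, 0], [0, 0, -70], 0.0], [[0, 0, 0], [0, 0, -110], 0.0], [[0, 0, 0], [0, 0, -110], 0.0]])

```text
time: 11.95
ee_pos: [0.5535, 0.3756, 0.0814]
ee_rot: [2.579, 1.79, 0.018]
contact_force: [0.4, 0.5, 0.5]
grip_width: 0.0425
gripper_force: 0.0
```

```bash
python3 go.py 396 339.5 40 143
cat > chk.py <<'E'
import sys; from h import *
n=sys.argv[1]; im=imaging.get_image(n)
for q in sys.argv[2:]:
    for r in imaging.trace(im,q)[:2]:
        P=pts(im,r["mask"])*1000
        if len(P)<5: continue
        zt=np.percentile(P[:,2],90); T=P[P[:,2]>zt-6]
        rc=cv2.minAreaRect(T[:,:2].astype(np.float32)); b=cv2.boxPoints(rc); e1,e2=b[1]-b[0],b[2]-b[1]; e=e1 if np.hypot(*e1)>np.hypot(*e2) else e2
        print(q,round(r["p"],2),np.round(rc[0],1),np.round(rc[1],1),"mean",T.mean(0).round(1),"dir",round(np.degrees(np.arctan2(e[1],e[0]))%180,1),"z",zt.round(1),np.median(im["img"][r["mask"]],0))
    for r in imaging.pinpoint(im,q)[:2]: print("  pp",q,round(r["p"],2),np.round(np.array(r["position"])*1000,1))
E
python3 chk.py scene eraser eraser_rest wax_stick
```

```text
t 11.95 pos [553.5 375.6  81.4] yang -20.5 w 42.5 gf 0.0
turn [ 0.4 -0.5 16.5] shift [ -89.2 -135.2   39.5]
  pp eraser 0.58 [550.3 374.7   0.6]
  pp eraser_rest 0.71 [ 5.547e+02  3.724e+02 -3.000e-01]
wax_stick 0.7 [398.9 -63.4] [85.4 11.4] mean [396.8 -63.9  10.7] dir 28.0 z 12.3 [ 34.5 151.  146. ]
  pp wax_stick 0.47 [398.4 339.7  -2.4]
```

Emit:
servo_tool(rows=[[[0, 0, 16.5], [-89.2, -135.2, 20], -0.3], [[0, 0, 16.5], [-89.2, -135.2, 20], -0.3], [[0, 0, 16.5], [-89.2, -135.2, 20], -0.3], [[0.4, -0.5, 16.5], [-89.2, -135.2, 39], -0.3], [[0.4, -0.5, 16.5], [-89.2, -135.2, 39], -0.3], [[0.4, -0.5, 16.5], [-89.2, -135.2, 39], -0.3]])

```text
time: 13.05
ee_pos: [0.3955, 0.3389, 0.0378]
ee_rot: [-2.811, -1.401, 0.009]
contact_force: [-0.0, -0.5, 0.1]
grip_width: 0.0299
gripper_force: 0.0
```

```bash
python3 go.py 396.5 339.5 -32 143
python3 - <<'E'
from h import *
im=imaging.get_image("scene"); save(im,"s5.png",(90,140,240,250),5)
# red wax segmentation by colour
for n in("scene","top"):
    im=imaging.get_image(n); h=im["img"].astype(int)
    m=(h[...,0]>1.6*h[...,1])&(h[...,0]>1.4*h[...,2])&(h[...,0]>50)
    P=pts(im,m)*1000; P=P[(abs(P[:,0]-396)<60)&(abs(P[:,1]-340)<60)&(P[:,2]<20)&(P[:,2]>6)]
    print(n,len(P),cv2.minAreaRect(P[:,:2].astype(np.float32)) if len(P)>4 else 0)
    if n=="top" or 1:
      R=pts(im,m)*1000; Q=R[(abs(R[:,0]-571)<70)&(abs(R[:,1]-264)<70)&(R[:,2]<9)]; print("rest",len(Q),cv2.minAreaRect(Q[:,:2].astype(np.float32)) if len(Q)>4 else 0)
E
```

```text
t 13.05 pos [395.5 338.9  37.8] yang -37.0 w 29.9 gf 0.0
turn [-0.2  0.3 -0. ] shift [ 1.5  0.7 69.8]
scene 74 ((394.4985046386719, 336.8760986328125), (81.08308410644531, 8.022688865661621), 52.870399475097656)
rest 201 ((572.0759887695312, 262.6752014160156), (29.691570281982422, 101.74320983886719), 19.975576400756836)
top 13 ((373.4647521972656, 313.96002197265625), (13.768965721130371, 6.533293724060059), 46.39201354980469)
rest 275 ((570.5704956054688, 264.67950439453125), (23.760784149169922, 99.25896453857422), 23.662551879882812)
```

View pics/s5.png

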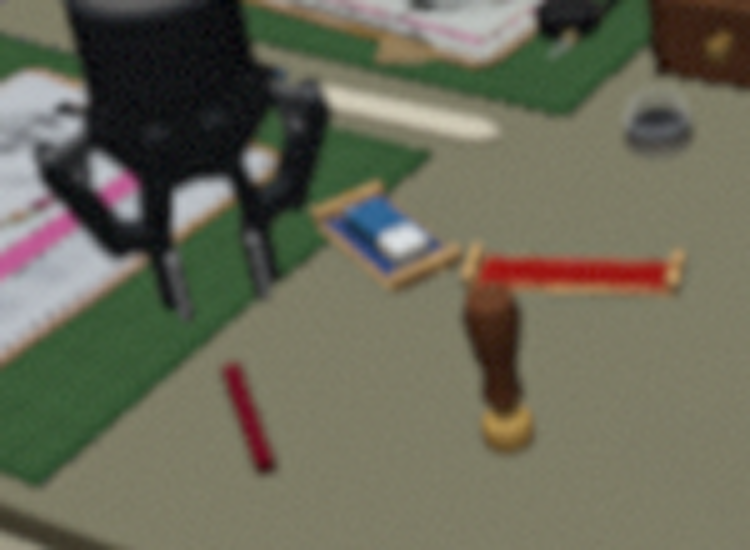

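The eraser lies centred on the blue rest at crop (385,235), and the fingers straddle the wax line at (250,415). Descending to grip.

Emit:
servo_tool(rows=[[[-0.2, 0.3, 0], [1, 0.2, 40], -0.3], [[-0.2, 0.3, 0], [1, 0.2, 60], -0.3], [[-0.2, 0.3, 0], [1, 0.2, 69], -0.3], [[-0.2, 0.3, 0], [1, 0.2, 70.5], -0.3], [[-0.2, 0.3, 0], [1, 0.2, 70.5], -0.3], [[-0.2, 0.3, 0], [1, 0.2, 70.5], -0.9], [[-0.2, 0.3, 0], [1, 0.2, 70.5], -0.9], [[-0.2, 0.3, 0], [1, 0.2, 70.5], -0.9], [[-0.2, 0.3, 0], [1, 0.2, 70.5], -0.9]])

```text
time: 14.32
ee_pos: [0.395, 0.3393, -0.0317]
ee_rot: [2.811, 1.402, 0.002]
contact_force: [-0.5, -0.5, 6.9]
grip_width: 0.0094
gripper_force: 30.7
```

```bash
python3 go.py 571.5 264 80 22.5
```

```text
t 14.32 pos [395.  339.3 -31.7] yang -37.0 w 9.4 gf 30.7
turn [  0.1  -0.  -59.5] shift [  46.1  186.4 -111.5]
```

Emit:
servo_tool(rows=[[[0, 0, 0], [0, 0, -40], -0.9], [[0, 0, 0], [0, 0, -80], -0.9], [[0, 0, 0], [0, 0, -120], -0.9], [[0, 0, -59.5], [46, 186.5, -120], -0.9], [[0, 0, -59.5], [46, 186.5, -120], -0.9], [[0, 0, -59.5], [46, 186.5, -120], -0.9], [[0, 0, -59.5], [46, 186.5, -120], -0.9], [[0, 0, -59.5], [46, 186.5, -120], -0.9], [[0, 0, -59.5], [46, 186.5, -120], -0.9], [[0, 0, -59.5], [46, 186.5, -80], -0.9], [[0, 0, -59.5], [46, 186.5, -50], -0.9], [[0, 0, -59.5], [46, 186.5, -35], -0.9], [[0, 0, -59.5], [46, 186.5, -35], -0.9]])

```text
time: 15.95
ee_pos: [0.571, 0.2637, 0.0021]
ee_rot: [-1.744, -2.612, 0.002]
contact_force: [0.8, -0.4, -0.2]
grip_width: 0.0101
gripper_force: 30.0
```

```bash
python3 go.py 571.5 264 -27 22.5;  python3 - <<'E'
from h import *
im=imaging.get_image("scene"); save(im,"s6.png",(140,130,290,240),5)
E
```

```text
t 15.95 pos [571.  263.7   2.1] yang 22.5 w 10.1 gf 30.0
turn [-0.1 -0.   0. ] shift [ 0.1  0.7 29.1]
```

View pics/s6.png

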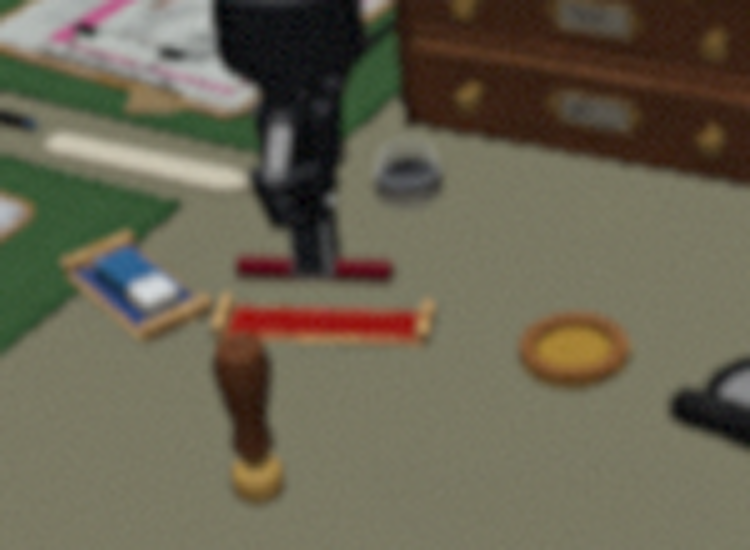

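The wax stick (crop 238–392, row 268) hangs level and centred over the red rest (218–435, row 322). Lowering it now.

Emit:
servo_tool(rows=[[[0, 0, 0], [0, 0.5, 15], -0.9], [[0, 0, 0], [0, 0.5, 25], -0.9], [[0, 0, 0], [0, 0.5, 28.5], -0.9], [[0, 0, 0], [0, 0.5, 29.5], -0.9], [[0, 0, 0], [0, 0.5, 29.5], -0.9]])

```text
time: 16.62
ee_pos: [0.5719, 0.264, -0.0267]
ee_rot: [1.744, 2.612, 0.0]
contact_force: [0.3, 0.2, 0.7]
grip_width: 0.0095
gripper_force: 30.0
```

Emit:
servo_tool(rows=[[[0, 0, 0], [0, 0, 0.6], -0.9], [[0, 0, 0], [0, 0, 1.2], -0.9], [[0, 0, 0], [0, 0, 1.2], -0.9]])

```text
time: 17.0
ee_pos: [0.5717, 0.2639, -0.0281]
ee_rot: [1.745, 2.612, -0.0]
contact_force: [0.4, 0.1, -0.2]
grip_width: 0.0094
gripper_force: 30.0
```

Emit:
servo_tool(rows=[[[0, 0, 0], [0, 0, 0.6], -0.9], [[0, 0, 0], [0, 0, 1.2], -0.9], [[0, 0, 0], [0, 0, 1.2], -0.9]])

```text
time: 17.38
ee_pos: [0.5718, 0.2639, -0.0282]
ee_rot: [1.744, 2.612, 0.001]
contact_force: [-3.3, -1.1, 7.7]
grip_width: 0.0098
gripper_force: 30.9
```

Emit:
servo_tool(rows=[[[0, 0, 0], [0, 0, -0.6], -0.9], [[0, 0, 0], [0, 0, -0.6], -0.3], [[0, 0, 0], [0, 0, -0.6], -0.3], [[0, 0, 0], [0, 0, -0.6], -0.3], [[0, 0, 0], [0, 0, -20], -0.3], [[0, 0, 0], [0, 0, -70], -0.3], [[0, 0, 0], [0, 0, -125], -0.3], [[0, 0, 0], [0, 0, -150], 0.4], [[0, 0, 0], [0, 0, -150], 0.4], [[0, 0, 0], [0, 0, -150], 0.4]])

```text
time: 18.62
ee_pos: [0.571, 0.2638, 0.1192]
ee_rot: [-1.744, -2.611, 0.003]
contact_force: [-0.0, 0.2, -0.8]
grip_width: 0.0596
gripper_force: 0.0
```

```bash
python3 go.py 443.5 217.5 120 22.5; python3 chk.py scene wax_stick wax_rest seal_stamp; python3 chk.py top wax_stick seal_stamp stamp_stand jar_stand
```

```text
t 18.62 pos [571.  263.8 119.2] yang 22.5 w 59.6 gf 0.0
turn [-0.1 -0.   0. ] shift [   6.1 -135.5   -0.5]
wax_stick 0.68 [396.5 -64.3] [83.4 11.1] mean [394.2 -65.   10.4] dir 27.8 z 12.1 [ 24. 156. 150.]
  pp wax_stick 0.69 [399.8 -62.3  -2.6]
  pp wax_stick 0.64 [571.8 264.5   2.5]
wax_rest 0.76 [570.9 259.8] [ 27.9 116.9] mean [569.  258.2   8.1] dir 111.9 z 11.0 [143.5  76.5  55. ]
seal_stamp 0.77 [443.7 214.3] [19.8 21.2] mean [443.  213.7  87.5] dir 121.4 z 88.0 [70. 53. 35.]
seal_stamp 0.72 [ 386.6 -195.7] [42.8 41.4] mean [ 385.  -196.1   34.6] dir 3.5 z 36.1 [34. 35. 36.]
  pp seal_stamp 0.84 [ 4.440e+02  2.239e+02 -2.000e-01]
wax_stick 0.68 [395.3 -61.5] [79.3 10.4] mean [393.1 -62.9  10.7] dir 30.6 z 13.1 [ 72. 145. 140.]
wax_stick 0.16 [587.5 219.3] [25.7 20. ] mean [589.8 217.8   9.7] dir 12.4 z 11.8 [139.  91.  74.]
  pp wax_stick 0.44 [398.1 -61.1  -3. ]
seal_stamp 0.47 [445.  211.3] [18.8  7.7] mean [445.1 211.4  87.3] dir 6.8 z 88.7 [94.5 71.5 57.5]
  pp seal_stamp 0.73 [738.   12.5  -3.7]
  pp seal_stamp 0.51 [441.8 221.2  -2.8]
stamp_stand 0.89 [604.8 129. ] [54.3 54.1] mean [604.  128.1   8.9] dir 1.0 z 11.5 [129. 103.  70.]
  pp stamp_stand 0.7 [609.4 132.9  -4.7]
jar_stand 0.91 [610.8  18.2] [73.7 71.4] mean [610.7  17.9   5.9] dir 1.0 z 8.6 [156.5 152.  151. ]
  pp jar_stand 0.74 [616.7  18.7  -0.9]
```

Emit:
servo_tool(rows=[[[0, 0, 0], [6, -135.5, 0], 0.4], [[0, 0, 0], [6, -135.5, 0], 0.4], [[0, 0, 0], [6, -135.5, 0], 0.4], [[0, 0, 0], [6, -135.5, 0], 0.4], [[0, 0, 0], [6, -135.5, 30], 0.4], [[0, 0, 0], [6, -135.5, 30], 0.4]])

```text
time: 20.18
ee_pos: [0.4446, 0.2176, 0.0894]
ee_rot: [-1.744, -2.611, 0.003]
contact_force: [0.2, -0.8, 0.1]
grip_width: 0.0598
gripper_force: 0.0
```

```bash
python3 go.py 444 217.5 6 22.5;  python3 - <<'E'
from h import *
im=imaging.get_image("scene"); save(im,"s7.png",(130,120,270,240),5)
E
```

```text
t 20.18 pos [444.6 217.6  89.4] yang 22.5 w 59.8 gf 0.0
turn [-0.2 -0.   0. ] shift [ 0.1 -0.4 83.4]
```

View pics/s7.png

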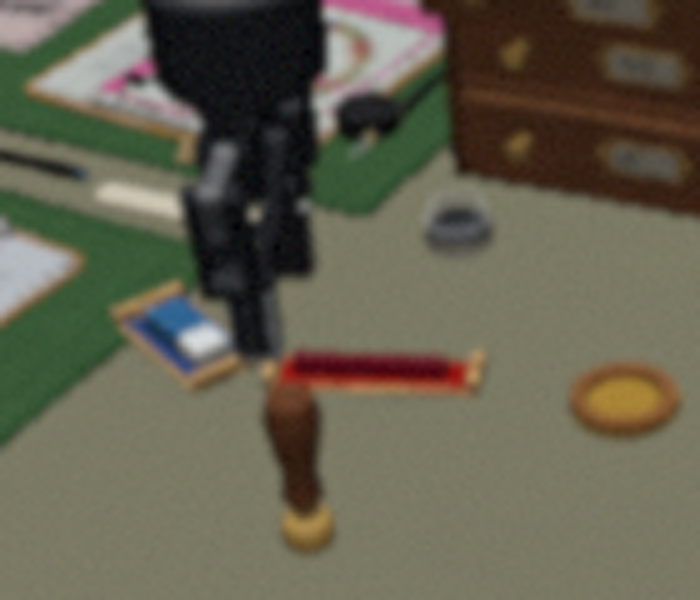

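The wax lies on the red rest at crop (365,365). The fingers are over the stamp at (290,400), so I'll descend and grip.

Emit:
servo_tool(rows=[[[0, 0, 0], [0, -0.4, 30], 0.4], [[0, 0, 0], [0, -0.4, 60], 0.4], [[0, 0, 0], [0, -0.4, 78], 0.4], [[0, 0, 0], [0, -0.4, 83], 0.4], [[0, 0, 0], [0, -0.4, 83], 0.4], [[0, 0, 0], [0, -0.4, 83], -0.5], [[0, 0, 0], [0, -0.4, 83], -0.5], [[0, 0, 0], [0, -0.4, 83], -0.5], [[0, 0, 0], [0, -0.4, 83], -0.5], [[0, 0, 0], [0, -0.4, 83], -0.5], [[0, 0, 0], [0, -0.4, 83], -0.5]], force=40)

```text
time: 21.6
ee_pos: [0.4445, 0.2175, 0.0084]
ee_rot: [1.744, 2.611, 0.002]
contact_force: [0.3, -0.0, 5.5]
grip_width: 0.026
gripper_force: 39.1
```

```bash
python3 go.py 606.5 129.5 50 22.5
python3 - <<'E'
from h import *
print((bot.get_state()['ee_pos']*1000).round(1))
im=imaging.get_image("scene"); save(im,"s8.png",(130,120,270,240),5)
E
```

```text
t 21.6 pos [444.5 217.5   8.4] yang 22.5 w 26.0 gf 39.1
turn [0.1 0.  0. ] shift [-143.4  116.   -41.3]
[444.5 217.5   8.4]
```

View pics/s8.png

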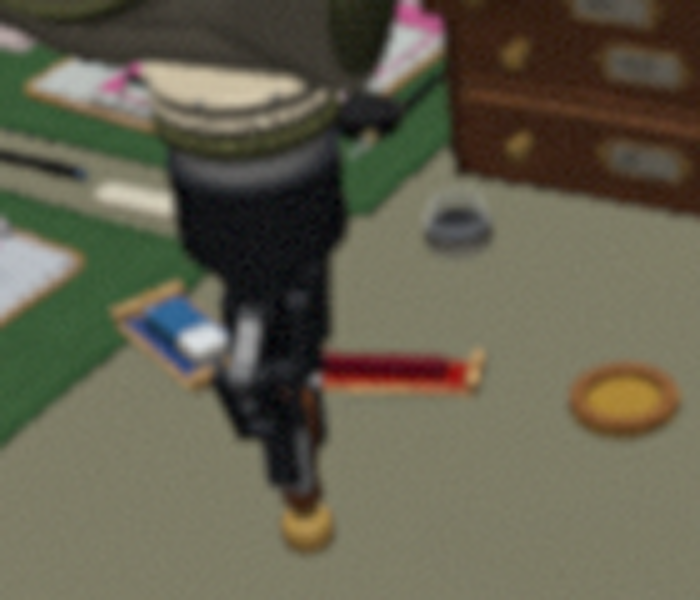

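The stamp is gripped upright (die at crop (307,525)). Lifting and carrying it over the stand.

Emit:
servo_tool(rows=[[[0, 0, 0], [0, 0, -30], -0.5], [[0, 0, 0], [0, 0, -60], -0.5], [[0, 0, 0], [0, 0, -70], -0.5], [[0, 0, 0], [-35, 29, -70], -0.5], [[0, 0, 0], [-75, 60, -70], -0.5], [[0, 0, 0], [-110, 90, -70], -0.5], [[0, 0, 0], [-135, 110, -70], -0.5], [[0, 0, 0], [-143.4, 116, -70], -0.5], [[0, 0, 0], [-143.4, 116, -70], -0.5], [[0, 0, 0], [-143.4, 116, -50], -0.5], [[0, 0, 0], [-143.4, 116, -30], -0.5], [[0, 0, 0], [-143.4, 116, -30], -0.5]])

```text
time: 23.15
ee_pos: [0.604, 0.1302, 0.0366]
ee_rot: [-1.742, -2.611, 0.003]
contact_force: [0.4, 0.9, -0.1]
grip_width: 0.026
gripper_force: 39.5
```

```bash
python3 go.py 606.5 129.5 13 22.5
python3 - <<'E'
from h import *
im=imaging.get_image("scene"); save(im,"s9.png",(180,120,320,240),5)
print(proj(im,[.6065,.1295,.01]),proj(im,[.6065,.1295,.03]))
E
```

```text
t 23.15 pos [604.  130.2  36.6] yang 22.6 w 26.0 gf 39.5
turn [-0.2 -0.1  0.1] shift [-1.7  2.1 23.6]
[253.63666735 198.41446117] [253.45338132 192.19286353]
```

View pics/s9.png

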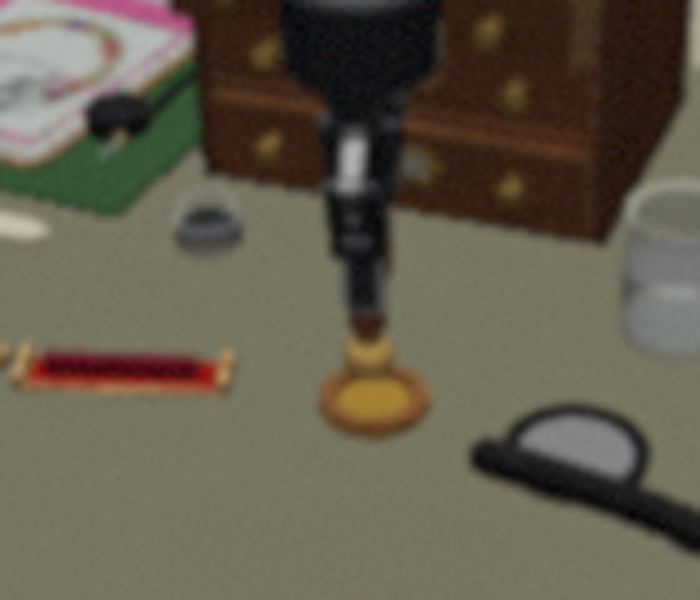

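The stamp hangs upright at crop (368,355) over the stand (374,400). Lowering it now.

Emit:
servo_tool(rows=[[[0, 0, 0], [-1, 1.5, 10], -0.5], [[0, 0, 0], [-1, 1.5, 18], -0.5], [[0, 0, 0], [-1, 1.5, 21], -0.5], [[0, 0, 0], [-1, 1.5, 21], -0.5]])

```text
time: 23.7
ee_pos: [0.6077, 0.129, 0.0165]
ee_rot: [-1.745, -2.612, 0.0]
contact_force: [0.8, 0.3, -1.1]
grip_width: 0.0259
gripper_force: 39.5
```

Emit:
servo_tool(rows=[[[0, 0, 0], [0.5, -0.5, 1.5], -0.5], [[0, 0, 0], [0.5, -0.5, 3], -0.5], [[0, 0, 0], [0.5, -0.5, 3], -0.5]])

```text
time: 24.08
ee_pos: [0.607, 0.1293, 0.0137]
ee_rot: [1.745, 2.612, -0.0]
contact_force: [-0.7, -0.3, -0.8]
grip_width: 0.026
gripper_force: 39.5
```

Emit:
servo_tool(rows=[[[0, 0, 0], [0, 0, 0.7], -0.5], [[0, 0, 0], [0, 0, 1.4], -0.5], [[0, 0, 0], [0, 0, 1.4], -0.5]])

```text
time: 24.45
ee_pos: [0.6072, 0.1293, 0.0125]
ee_rot: [1.744, 2.612, 0.0]
contact_force: [0.0, -0.3, 1.3]
grip_width: 0.0257
gripper_force: 39.6
```

Emit:
servo_tool(rows=[[[0, 0, 0], [0, 0, 0.6], -0.5], [[0, 0, 0], [0, 0, 0.6], -0.5]])

```text
time: 24.7
ee_pos: [0.6075, 0.1293, 0.0124]
ee_rot: [1.744, 2.611, 0.001]
contact_force: [-1.4, 0.3, 5.5]
grip_width: 0.0259
gripper_force: 39.7
```

Emit:
servo_tool(rows=[[[0, 0, 0], [0, 0, 0], 0.4], [[0, 0, 0], [0, 0, 0], 0.4], [[0, 0, 0], [0, 0, 0], 0.4], [[0, 0, 0], [0, 0, 0], 0.4], [[0, 0, 0], [0, 0, -20], 0.4], [[0, 0, 0], [0, 0, -60], 0.4], [[0, 0, 0], [0, 0, -110], 0.8], [[0, 0, 0], [0, 0, -140], 0.8], [[0, 0, 0], [0, 0, -140], 0.8]])

```text
time: 25.82
ee_pos: [0.608, 0.1294, 0.1541]
ee_rot: [1.742, 2.609, 0.004]
contact_force: [-0.4, 0.4, -1.5]
grip_width: 0.0766
gripper_force: 0.0
```

```bash
python3 go.py 386 -194 150 0; python3 chk.py scene seal_stamp stamp_stand ink_jar; python3 chk.py top ink_jar
```

```text
t 25.82 pos [608.  129.4 154.1] yang 22.5 w 76.6 gf 0.0
turn [ 0.3  0.1 22.5] shift [-213.6 -329.     3. ]
seal_stamp 0.74 [605.  126.3] [17.7 22.3] mean [605.1 126.1  91.8] dir 104.6 z 92.2 [69. 50. 35.]
  pp seal_stamp 0.73 [609.5 134.5   2.5]
stamp_stand 0.62 [604.9 126.8] [50.8 56. ] mean [601.2 125.3   9.8] dir 106.9 z 12.0 [125.   90.5  48. ]
  pp stamp_stand 0.6 [ 6.036e+02  1.311e+02 -1.000e-01]
ink_jar 0.66 [ 386.3 -194.3] [42.2 39.9] mean [ 384.3 -196.1   34.8] dir 17.1 z 36.2 [33.5 34.  35. ]
  pp ink_jar 0.72 [ 388.4 -190.4    5.3]
ink_jar 0.72 [ 384.6 -193. ] [38.4 40.7] mean [ 384.9 -192.7   33.8] dir 178.8 z 36.0 [46. 45. 43.]
  pp ink_jar 0.7 [6.143e+02 1.380e+01 1.000e-01]
  pp ink_jar 0.69 [ 385.  -196.2   -2.4]
```

Emit:
servo_tool(rows=[[[0, 0, 22.5], [-213.6, -329, 0], 0.9], [[0, 0, 22.5], [-213.6, -329, 0], 0.9], [[0, 0, 22.5], [-213.6, -329, 0], 0.9], [[0, 0, 22.5], [-213.6, -329, 0], 0.9], [[0, 0, 22.5], [-213.6, -329, 0], 0.9], [[0, 0, 22.5], [-213.6, -329, 0], 0.9], [[0, 0, 22.5], [-213.6, -329, 0], 0.9], [[0, 0, 22.5], [-213.6, -329, 0], 0.9], [[0, 0, 22.5], [-213.6, -329, 60], 0.9], [[0, 0, 22.5], [-213.6, -329, 100], 0.9], [[0, 0, 22.5], [-213.6, -329, 120], 0.9], [[0, 0, 22.5], [-213.6, -329, 120], 0.9]])

```text
time: 27.82
ee_pos: [0.385, -0.1928, 0.0308]
ee_rot: [-2.218, -2.221, -0.0]
contact_force: [0.7, -0.2, 0.8]
grip_width: 0.0812
gripper_force: 0.0
```

```bash
python3 go.py 385.5 -193.5 -24 0
python3 - <<'E'
from h import *
im=imaging.get_image("scene"); save(im,"s10.png",(270,180,430,300),5)
E
```

```text
t 27.82 pos [ 385.  -192.8   30.8] yang 0.1 w 81.2 gf 0.0
turn [-0.1 -0.1  0.1] shift [-0.8  0.6 54.8]
```

View pics/s10.png

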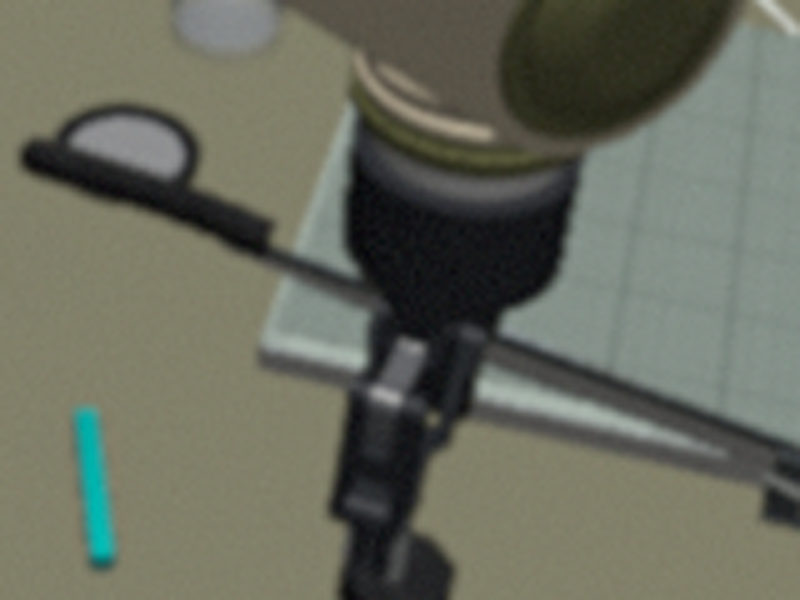

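The open fingers are over the jar at crop (400,570), clear of the trimmer. Descending and closing on the cap.

Emit:
servo_tool(rows=[[[0, 0, 0], [-0.8, 0.6, 20], 0.9], [[0, 0, 0], [-0.8, 0.6, 38], 0.9], [[0, 0, 0], [-0.8, 0.6, 50], 0.9], [[0, 0, 0], [-0.8, 0.6, 54], 0.9], [[0, 0, 0], [-0.8, 0.6, 54], 0.9], [[0, 0, 0], [-0.8, 0.6, 54], 0], [[0, 0, 0], [-0.8, 0.6, 54], 0], [[0, 0, 0], [-0.8, 0.6, 54], 0], [[0, 0, 0], [-0.8, 0.6, 54], 0], [[0, 0, 0], [-0.8, 0.6, 54], 0], [[0, 0, 0], [-0.8, 0.6, 54], 0]], force=40)

```text
time: 29.25
ee_pos: [0.3858, -0.195, -0.0218]
ee_rot: [2.22, 2.221, -0.0]
contact_force: [-0.1, 0.3, 5.7]
grip_width: 0.0431
gripper_force: 19.0
```

```bash
python3 go.py 611.5 18 130 0
```

```text
t 29.25 pos [ 385.8 -195.   -21.8] yang 0.0 w 43.1 gf 19.0
turn [0. 0. 0.] shift [ 212.8  226.  -151.8]
```

Emit:
servo_tool(rows=[[[0, 0, 0], [0, 0, 0], -0.2], [[0, 0, 0], [0, 0, 0], -0.2], [[0, 0, 0], [0, 0, -40], -0.2], [[0, 0, 0], [0, 0, -90], -0.2], [[0, 0, 0], [0, 0, -140], -0.2], [[0, 0, 0], [0, 0, -165], -0.2], [[0, 0, 0], [0, 0, -165], -0.2], [[0, 0, 0], [0, 0, -165], -0.2]])

```text
time: 30.25
ee_pos: [0.3851, -0.1944, 0.1417]
ee_rot: [-2.22, -2.221, 0.0]
contact_force: [0.8, -1.1, -0.5]
grip_width: 0.0422
gripper_force: 41.4
```

```bash
python3 go.py 611.5 18 143 0
```

```text
t 30.25 pos [ 385.1 -194.4  141.7] yang 0.0 w 42.2 gf 41.4
turn [-0.1 -0.1  0. ] shift [212.3 226.5  -1.3]
```

Emit:
servo_tool(rows=[[[0, 0, 0], [35, 37, 0], -0.2], [[0, 0, 0], [75, 80, 0], -0.2], [[0, 0, 0], [115, 123, 0], -0.2], [[0, 0, 0], [155, 165, 0], -0.2], [[0, 0, 0], [190, 203, 0], -0.2], [[0, 0, 0], [212.3, 226.5, 0], -0.2], [[0, 0, 0], [212.3, 226.5, 0], -0.2], [[0, 0, 0], [212.3, 226.5, 40], -0.2], [[0, 0, 0], [212.3, 226.5, 80], -0.2], [[0, 0, 0], [212.3, 226.5, 115], -0.2], [[0, 0, 0], [212.3, 226.5, 135], -0.2], [[0, 0, 0], [212.3, 226.5, 135], -0.2], [[0, 0, 0], [212.3, 226.5, 135], -0.2]])

```text
time: 31.88
ee_pos: [0.6121, 0.017, 0.0083]
ee_rot: [2.221, 2.221, 0.0]
contact_force: [-0.2, 0.3, 0.2]
grip_width: 0.0421
gripper_force: 41.4
```

```bash
python3 go.py 611.5 18 -18 0
python3 - <<'E'
from h import *
im=imaging.get_image("scene"); save(im,"s11.png",(220,120,370,240),5)
E
```

```text
t 31.88 pos [612.1  17.    8.3] yang -0.0 w 42.1 gf 41.4
turn [ 0.  0. -0.] shift [ 1.  -0.6 26.3]
```

View pics/s11.png

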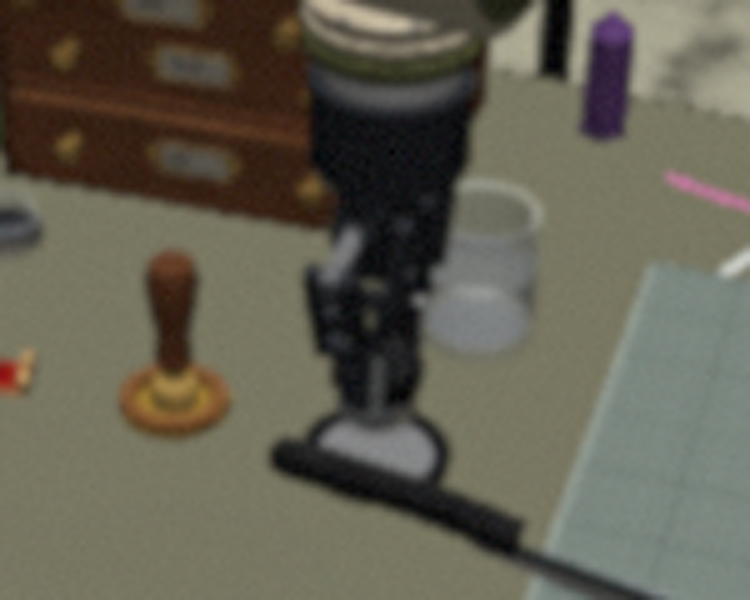

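The stamp stands centred in its stand (crop (175,390)), and the jar hangs over the coaster at (375,400). Lowering it now.

Emit:
servo_tool(rows=[[[0, 0, 0], [0.5, 0, 12], -0.2], [[0, 0, 0], [0.5, 0, 20], -0.2], [[0, 0, 0], [0.5, 0, 24], -0.2], [[0, 0, 0], [0.5, 0, 25], -0.2], [[0, 0, 0], [0.5, 0, 25], -0.2]])

```text
time: 32.55
ee_pos: [0.6122, 0.018, -0.0172]
ee_rot: [2.221, 2.222, 0.0]
contact_force: [0.6, 0.4, -0.5]
grip_width: 0.0422
gripper_force: 41.4
```

Emit:
servo_tool(rows=[[[0, 0, 0], [0, 0, 0.7], -0.2], [[0, 0, 0], [0, 0, 1.4], -0.2], [[0, 0, 0], [0, 0, 1.4], -0.2]])

```text
time: 32.92
ee_pos: [0.6123, 0.018, -0.0176]
ee_rot: [2.22, 2.221, 0.001]
contact_force: [-2.1, 0.1, 8.5]
grip_width: 0.0422
gripper_force: 42.1
```

Emit:
servo_tool(rows=[[[0, 0, 0], [0, 0, -0.6], -0.2], [[0, 0, 0], [0, 0, -0.6], 0.6], [[0, 0, 0], [0, 0, -0.6], 0.6], [[0, 0, 0], [0, 0, -0.6], 0.6], [[0, 0, 0], [0, 0, -0.6], 0.6], [[0, 0, 0], [0, 0, -20], 0.6], [[0, 0, 0], [0, 0, -60], 0.6], [[0, 0, 0], [0, 0, -110], 0.6], [[0, 0, 0], [0, 0, -160], 0.6], [[0, 0, 0], [0, 0, -200], 0.6], [[0, 0, 0], [0, 0, -200], 0.6], [[0, 0, 0], [0, 0, -200], 0.6]])

```text
time: 34.42
ee_pos: [0.6115, 0.0181, 0.1804]
ee_rot: [-2.22, -2.221, 0.001]
contact_force: [0.3, 0.4, -1.2]
grip_width: 0.0685
gripper_force: 0.0
```

```bash
python3 go.py 611.5 18 -18 0
python3 - <<'E'
from h import *
im=imaging.get_image("scene"); save(im,"s12.png",(140,130,340,280),4)
t=imaging.get_image("top"); save(t,"t12.png",(140,130,340,280),4)
E
python3 chk.py scene eraser eraser_rest wax_stick ink_jar jar_stand
```

```text
t 34.42 pos [611.5  18.1 180.4] yang 0.0 w 68.5 gf 0.0
turn [-0.1 -0.   0. ] shift [ -0.2   0.3 198.4]
eraser 0.55 [551.8 371. ] [54.9 22. ] mean [549.2 367.3  15.4] dir 67.6 z 17.2 [104.5 113.  145. ]
  pp eraser 0.57 [550.  376.1   1.5]
eraser_rest 0.49 [552.2 373.2] [92.3 42.3] mean [547.2 368.2   8.5] dir 69.1 z 10.8 [114.5 101.5  95. ]
  pp eraser_rest 0.56 [556.  375.8  -1.5]
wax_stick 0.72 [608.4 124.5] [19.6 22.8] mean [605.2 124.8  91.5] dir 176.9 z 91.9 [78.5 59.  39. ]
wax_stick 0.43 [398.8 -63.4] [85.8 11.4] mean [396.4 -64.1  10.5] dir 28.0 z 12.2 [ 25. 155. 150.]
  pp wax_stick 0.69 [401.4 -61.3  -3.1]
  pp wax_stick 0.66 [571.3 264.    3.5]
ink_jar 0.81 [559.5  -5.4] [158.8  42.2] mean [603.6  13.1  43.1] dir 23.0 z 40.7 [35. 35. 36.]
jar_stand 0.45 [627.5  14.6] [74.3 44.5] mean [623.8   4.1   7.4] dir 89.4 z 10.0 [74.  73.  64.5]
jar_stand 0.41 [608.4 124.5] [19.6 22.8] mean [605.2 124.6  91.4] dir 176.9 z 91.7 [83. 63. 43.]
```

View pics/s12.png

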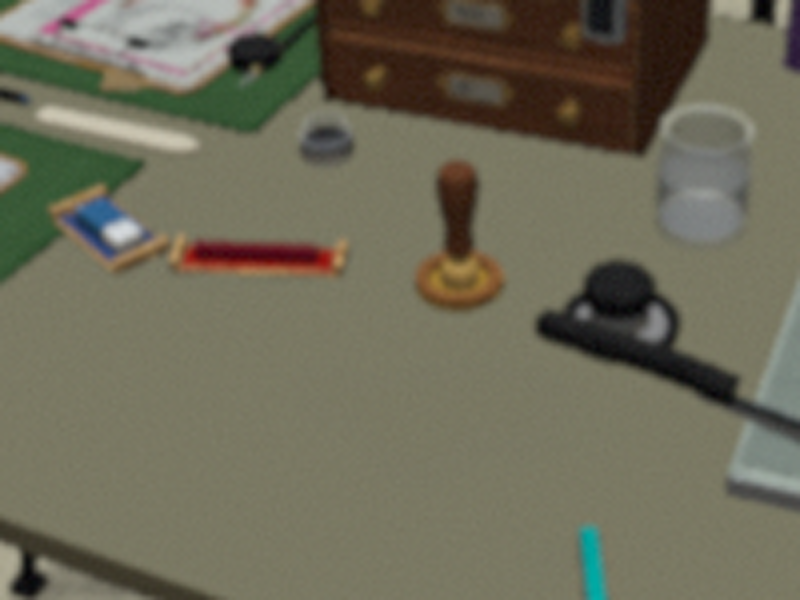

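View pics/t12.png

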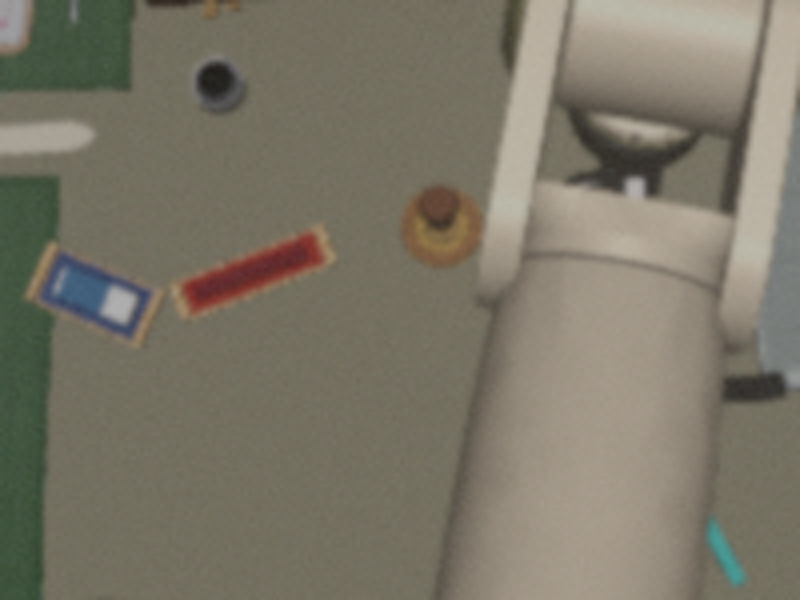

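In the last two views, the eraser (top crop (95,290)) and wax (256,270) are centred on their rests. The stamp and the jar stand upright in theirs, and the glass jar and open ink have not moved.

```bash
python3 -c "
from cell import job; print(job.finish_job())"
```

```text
the job is handed in; nothing more can be done
None
```

All four items were put in their places in the order asked, the rinse jar and open ink were left alone, and the job was handed in at about 35 s; the final pictures look right, but no verdict came back.

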